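# Pull the twist-lock filter from the amplifier

## Task

Take the twist-lock filter cartridge out of the top of the desktop amplifier: turn it anticlockwise (seen from above) past the click to its stop, so that its wing grip lines up with the two white marks, and lift it straight out. Set it down gently, standing upright on its lugs, on the floor of the empty black parts tray and let go of it, then slide the aluminium dust shutter fully home over the empty socket. Leave the mug, the hand microphone and the computer mouse alone.

Things in the scene. Friction and masses are not known exactly. Their poses are not given: they have to be found in the camera images.
- amp: Fixed dark desktop radio amplifier, 200 (x) by 230 (y) by 100 mm high, front panel with knobs on its -x side. Origin: centre of its underside, z up. Two aluminium rails 7 mm high run along y on the roof at x = +-45 mm. Outside them, in line with the socket, are two white marks (x = +-50 to +-72 mm); the line joining them is along x.
- socket (a point): Centre of the bayonet socket, on the amplifier's roof (100 mm up, at its y = -50 mm). The socket's floor, on which the cartridge stands, is 24 mm lower. The lugs come out only with the cartridge's x within about 8 degrees of the amplifier's x (either way round); the anticlockwise stop is at +2 degrees, a sprung click 35 degrees clockwise of the marks.
- cartridge: Loose grey plastic filter cartridge, 70 mm high, about 0.12 kg. Origin: centre of its underside, z up. 40 mm diameter stem; two lugs along +-x at its foot (58 mm tip to tip, 11 wide, 15.5 high); 64 mm flange 26 to 34 mm up; on it a wing grip 50 mm long (x), 14 wide (y), 34 to 70 mm up. Starts locked, x turned 54 to 75 degrees clockwise of the amplifier's x.
- shutter (a joint): Slide of the aluminium dust shutter (80 by 80 mm plate, 4 mm thick, just above the roof): 0 is fully open, 0.096 m fully home over the socket; it slides towards the amplifier's -y, with about 1 N of friction, and stays where it is left.
- shutter_tab (a point): Top centre of the shutter's upright tab, 31 mm above the roof; the tab is 40 mm long along the amplifier's x, 12 mm thick along its y, and rises 26 mm above the shutter plate. It moves with the shutter.
- tray: Fixed black plastic parts tray, empty, open on top, 170 (x) by 140 (y) by 28 mm high, walls and floor 5 mm thick. Origin: centre of its underside, z up.
- mug: White mug, 76 mm across, 85 mm high, handle to its +y. Origin: centre of its underside. Leave alone.
- handmic: Black hand microphone, 95 (x) by 58 (y) by 30 mm. Origin: centre of its underside. Leave alone.
- mouse: Black computer mouse, 100 (x) by 60 (y) by 32 mm. Origin: centre of its underside. Leave alone.
Mind the look-alikes: they are no part of the job. What is shaped like the tray but brown, pink or red is not meant.

How it is judged:
On the way, in this order (a step that is already met when the one before it is completed fails the run):
1. The cartridge is turned to its release position (within 11 degrees of the marks), still in the socket (angle between the x axis of cartridge and the x axis of amp, either way round below 0.2 rad and distance between cartridge and socket below 0.031 m), for 0.05 s.
2. The cartridge is lifted clear of the socket (distance between cartridge and socket above 0.045 m), for 0.1 s.
3. The cartridge stands upright and still on the tray's floor, released (z of cartridge in the frame of tray between 0.002 and 0.01 m and x of cartridge in the frame of tray between -0.075 and 0.075 m and y of cartridge in the frame of tray between -0.06 and 0.06 m and angle between cartridge's own z axis and vertical below 0.12 rad and linear speed of cartridge below 0.03 m/s and contact force between the fingers and cartridge below 0.1 N), for 0.2 s.
At the end, for the whole second after the job is handed in: The cartridge stands upright (within 0.12 rad) and at rest on the floor of the tray (its origin 2 to 10 mm above the tray's underside, within the walls), and the shutter is home over the socket (slide above 0.091 m of 0.096) and at rest (z of cartridge in the frame of tray between 0.002 and 0.01 m and x of cartridge in the frame of tray between -0.075 and 0.075 m and y of cartridge in the frame of tray between -0.06 and 0.06 m and angle between cartridge's own z axis and vertical below 0.12 rad and linear speed of cartridge below 0.03 m/s and value of joint shutter above 0.091 m and velocity of joint shutter below 0.005 m/s); the robot touches nothing.
It fails at once if The mug is moved more than 30 mm (distance of mug from where it was at the start of the episode above 0.03 m).
It fails at once if The handmic is moved more than 30 mm (distance of handmic from where it was at the start of the episode above 0.03 m).
It fails at once if The mouse is moved more than 30 mm (distance of mouse from where it was at the start of the episode above 0.03 m).
It fails at once if The cartridge is dropped: it falls faster than 0.6 m/s while not held (linear speed of cartridge above 0.6 m/s and contact force between the fingers and cartridge below 0.1 N).
It also fails if it takes over 61 s, if anything falls off the work surface, if the arm or the gripper's body presses on something with over 40 N, if the wrist force passes 120 N, or if a joint passes its speed limit or range.

## Robot

A 7-joint arm with a two-finger parallel gripper is mounted at the origin on the work surface. World frame = base frame: x ahead of the robot, y to its left, z up, the work surface at z = 0. Lengths are in m, angles in rad, forces in N, time in s.
With the tool pointing down it reaches from about 0.425 to 0.925 m from the base axis. Payload 6.8 kg.
Tool frame: the origin (TCP) lies midway between the tips of the shut fingers; the grasp point (between the pads) lies 19 mm behind it (bot.pinch_z is the distance from the TCP to the grasp point, in m); z points along the fingers, y is the line along which they close (so a half turn about z gives the same grasp; the last joint's range is limited). The gripper opens to 85 mm and grips with 20 to 120 N. Pads are 22 mm wide; open, the fingers measure 114 mm over their backs; the gripper's body (76 mm by 85 mm) begins 54 mm behind the grasp point. The pads swing forward as they close: fully open they stand 13 mm farther back than shut.
Start: joints at [1.107, 0.477, 0.022, 1.555, -0.011, 1.109, -0.083], TCP at [0.235, -0.633, 0.231] pointing down, gripper open.
Joint ranges: [-2.96, 2.96], [-0.34, 2.1], [-1.41, 1.46], [0.24, 2.44], [-1.37, 4.51], [0.17, 1.92], [-2.96, 2.96]. Speed limits (rad/s): [2.39, 2.39, 3.14, 3.14, 3.14, 3.14, 3.14].

## Interface

Orientations are given as a unit quaternion [w, x, y, z].
In Python, from station import bot, imaging gives the robot as it stands. The module is installed in compiled form; this text tells all that it offers.
- The arm moves only by the tool carry_out, never from a script. Its argument "targets" is a list of rows, each a list of 5 numbers: the shift along the tool's x, y, z in cm, then the turn about the tool's z in degrees, then the opening, from -1 (shut) to 1 (fully open). In form: [[x, y, z, yaw, gripper], ...]. A call has 1 to 12 rows; each row shifts and turns the commanded pose from where the row before left it, along the tool's axes as they then stand; what a row does not reach is not made up. A row lasts 1/10 s, in which the tool goes at most 50 mm and 8.59 degrees, less where a joint would pass 70% of its speed; a pose out of reach is approached as far as the arm can. A call is refused whole if a number of a shift passes 5 or a number of a turn 8.59, either way. A call with a gripper value outside its range is refused whole. The fingers move at their own pace and stop on an object; "force" is the grip in N (left out, the last holds). Time passes only in rows, so rows that do not move let the fingers close. It gives the time, the measured TCP pose, the force, the opening and the grip force at its end, in the units of the state.
- bot.get_obs(): the state, without advancing time (a new reading comes with each control period).
- imaging.read_camera(name): name is "scene" or "side" or "wrist"; returns the picture (480x640x3 uint8, red, green, blue); there is no depth.
- imaging.calibration(name): a dict with "fx", "fy", "cx", "cy" (pixels), "extrinsics" (4x4, takes a point from world to camera coordinates). Camera axes: x right, y up, looking along -z (the intrinsics and any distortion apply to the point x, -y, -z); pixel columns grow to the right and rows downward; lengths in m; the calibration is good to about 2 mm. A picture is of the moment at which its call begins: read the wrist's pose just before it. calibration takes no time and is no camera call; for the wrist camera it gives the pose at the moment of the call.
- bot.hand_in(): hands the job in; it is judged then, once.
The state is a dict: "t": time; "q": joint angles; "joint_vel": joint speeds; "joint_torque": joint torques, N m; "eef_pos": TCP position; "tool_rot": TCP orientation; "contact_force": force on the tool from outside, world axes, zero at the start; "torque": the same for the moment, N m; "gripper_width": opening from 0.0 (shut) to 1.0 (fully open); "grasp_force": force on a finger pad.
Only numpy, scipy, OpenCV 4.12 (cv2) and the standard library are available. Lean on these libraries where they do the work, as an engineer would, in place of code of your own. Each camera call takes 0.05 s, during which the arm holds its last target. There are 200 camera calls.

## Working session

There is one attempt and no reset: what is moved stays moved. The work goes in short steps, Python scripts to look and compute and a tool call to move; the robot and the scene stay as the last step left them, time stands still between calls to the robot, and variables do not carry over. Pictures are saved under pics/ and viewed, at most 10 in all, crops included, and the job is handed in when it is done.

Besides the shell and the picture viewer there is one more tool, called as a command line: name --pt "numbers of a row" for each row, then --argument value for the rest. carry_out: Moves the arm, as the interface text tells. Its arguments: {"type":"object","properties":{"targets":{"type":"array"},"force":{"type":"number"}},"required":["targets"]}

```bash
mkdir -p pics
python3 - <<'E'
from station import bot, imaging
import cv2, numpy as np
np.set_printoptions(precision=4,suppress=True)
for n in ["scene","side"]:
    im=imaging.read_camera(n); cv2.imwrite(f"pics/{n}0.png",im[:,:,::-1])
    print(n,imaging.calibration(n))
o=bot.get_obs(); print(o, bot.pinch_z)
E
```

```text
scene {'fx': 514.8818096473482, 'fy': 514.8818096473482, 'cx': 314.08839704145737, 'cy': 241.4665616792409, 'extrinsics': array([[-0.784 ,  0.6206, -0.0166,  0.48  ],
       [-0.4869, -0.5981,  0.6365,  0.1102],
       [ 0.3851,  0.5071,  0.7711, -1.5353],
       [ 0.    ,  0.    ,  0.    ,  1.    ]])}
side {'fx': 539.7844048229279, 'fy': 539.7844048229279, 'cx': 315.62342354568966, 'cy': 248.60747426067405, 'extrinsics': array([[-0.8859, -0.4637, -0.01  ,  0.3997],
       [ 0.3291, -0.6436,  0.691 , -0.3039],
       [-0.3269,  0.6088,  0.7228, -1.4542],
       [ 0.    ,  0.    ,  0.    ,  1.    ]])}
{'t': 0.1, 'q': array([ 1.1069,  0.4778,  0.0223,  1.5564, -0.0115,  1.1093, -0.0831]), 'joint_vel': array([ 0.0004, -0.0022,  0.0019, -0.0028,  0.0004, -0.0006, -0.0003]), 'joint_torque': array([  0.0048, -59.7757,   1.6141, -28.1954,   0.0129,   0.005 ,
         0.    ]), 'eef_pos': array([ 0.2349, -0.6322,  0.2304]), 'tool_rot': array([-0.0008,  0.9842,  0.177 , -0.0002]), 'contact_force': array([-0.2006,  0.7643,  0.2945]), 'torque': array([ 0.0587, -0.0355,  0.0109]), 'grasp_force': 0.0, 'gripper_width': 1.0013117312652728} 0.0187
```

View pics/scene0.png

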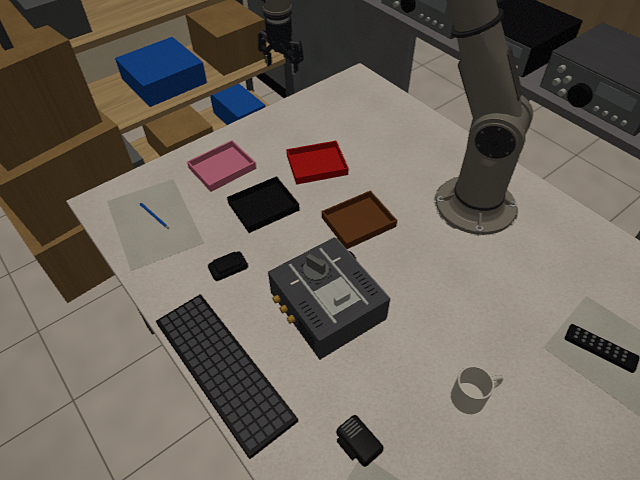

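View pics/side0.png

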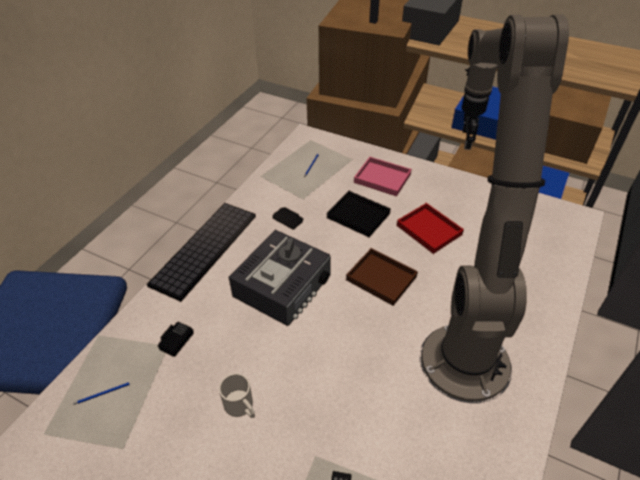

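The scene view shows the amp at about (328,297), with the cartridge at (316,265), the shutter tab at (341,297) and the black tray at (263,204). The side view shows the amp at (280,275) and the tray at (359,213). I'll enlarge both areas next.

Run:
```python
import cv2, numpy as np
a=cv2.imread("pics/scene0.png"); b=cv2.imread("pics/side0.png")
def crop(im,x,y,w,h,s): return cv2.resize(im[y:y+h,x:x+w],None,fx=s,fy=s,interpolation=cv2.INTER_CUBIC)
A=crop(a,260,230,133,133,3*1.0); 
A=crop(a,260,232,133,130,6); cv2.imwrite("pics/c1.png",cv2.convertScaleAbs(A[:600,:800] if A.shape[0]>600 else A,alpha=1.5)) if 0 else None
A=cv2.resize(a[232:362,260:400],(646,600),interpolation=cv2.INTER_CUBIC); cv2.imwrite("pics/c1.png",cv2.convertScaleAbs(A,alpha=1.6))
B=cv2.resize(b[226:326,222:340],(708,600),interpolation=cv2.INTER_CUBIC); cv2.imwrite("pics/c2.png",cv2.convertScaleAbs(B,alpha=1.6))
```

```text
(no output)
```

View pics/c1.png

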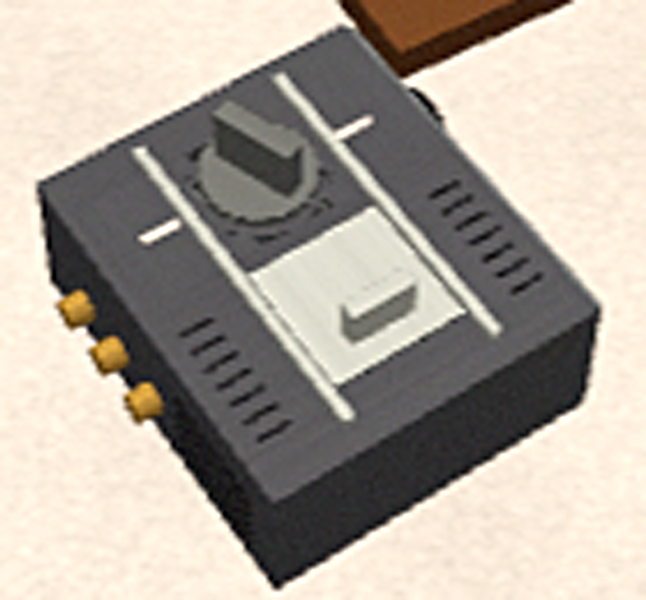

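View pics/c2.png

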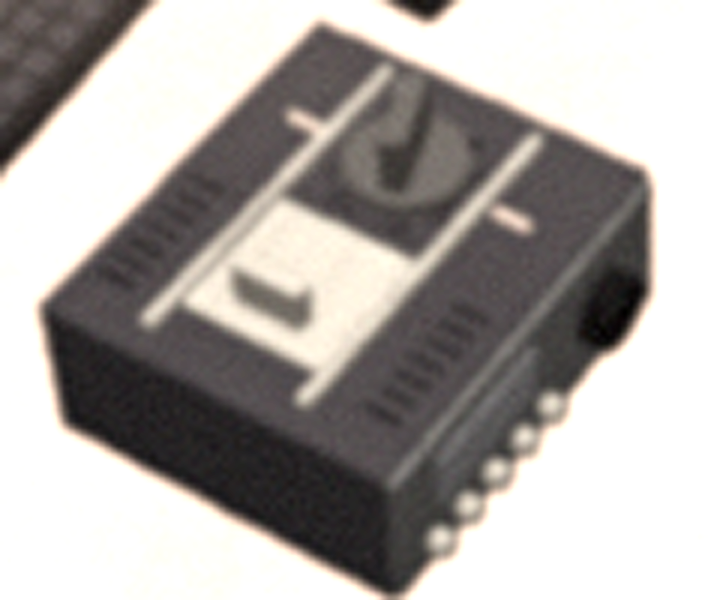

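The amp's -x side (black knob) faces the robot. In crop c1 the roof corners are at about (345,27), (40,185), (275,500) and (600,308). In c2 they are at (648,178), (320,25), (42,308) and (390,485). The wing and tab are visible in both crops. Now I'll fit poses.

```bash
cat > h.py <<'E'
from station import bot, imaging
import numpy as np, cv2
from scipy.optimize import least_squares
from scipy.spatial.transform import Rotation as R
np.set_printoptions(precision=4,suppress=True)
def proj(c,P):
    p=np.asarray(P)@c['extrinsics'][:3,:3].T+c['extrinsics'][:3,3]
    return np.c_[c['cx']+c['fx']*p[:,0]/-p[:,2], c['cy']-c['fy']*p[:,1]/-p[:,2]]
def body(v,P):
    P=np.asarray(P,float); c,s=np.cos(v[2]),np.sin(v[2])
    return np.c_[v[0]+c*P[:,0]-s*P[:,1], v[1]+s*P[:,0]+c*P[:,1], P[:,2]]
def fit(v0,obs):
    f=lambda v: np.concatenate([(proj(c,body(v,P))-np.asarray(u)).ravel() for c,P,u in obs])
    r=least_squares(f,v0,loss='soft_l1'); return r.x,r.fun
E
python3 - <<'E'
from h import *
cs,cd=[imaging.calibration(n) for n in("scene","side")]
s=lambda a:np.array([260,232])+np.array(a)*140/646.-.4
d=lambda a:np.array([222,226])+np.array(a)/6.-.4
amp=[[-.1,-.115,.1],[.1,-.115,.1],[.1,.115,.1],[-.1,.115,.1],[.072,-.05,.1],[.05,-.05,.1],[-.05,-.05,.1],[-.072,-.05,.1]]
us=s([[345,27],[40,185],[275,500],[600,308],[143,240],[180,226],[337,134],[371,120]])
ud=d([[648,178],[320,25],[42,308],[390,485],[290,115],[322,132],[495,210],[530,230]])
best=None
for y in np.arange(0,6.3,.8):
    r=fit([.6,0,y],[(cs,amp,us),(cd,amp,ud)])
    if best is None or np.abs(r[1]).sum()<np.abs(best[1]).sum(): best=r
A=best[0]; print("amp",A,np.degrees(A[2])); print(best[1].reshape(-1,2))
sock=body(A,[[0,-.05,.1]])[0]; print("socket",sock)
for yt in(.03,.046,.06): print(yt,(proj(cs,body(A,[[-.02,yt,.131],[.02,yt,.131]]))-[260,232])*646/140,(proj(cd,body(A,[[-.02,yt,.131],[.02,yt,.131]]))-[222,226])*6)
for a in range(50,80,5):
    w=np.radians(-a); P=[[k*.025*np.cos(w),-.05+k*.025*np.sin(w),.146] for k in(-1,1)]
    print(a,((proj(cs,body(A,P))-[260,232])*646/140).ravel(),((proj(cd,body(A,P))-[222,226])*6).ravel())
T=[[sx*.085,sy*.07,.028] for sx,sy in((-1,-1),(1,-1),(1,1),(-1,1))]
best=None
for y in np.arange(0,6.3,.4):
  for o in range(1):
    r=fit([.5,-.3,y],[(cs,T,[[277,178],[228,204],[250,228],[299,206]]),(cd,T,[[389,212],[352,193],[328,211],[366,233]])])
    if best is None or np.abs(r[1]).sum()<np.abs(best[1]).sum(): best=r
print("tray",best[0],np.degrees(best[0][2])); print(best[1].reshape(-1,2))
E
```

```text
amp [ 0.5684 -0.0005 -0.0866] -4.960589578171449
[[ 0.0135 -1.4188]
 [-0.6109 -0.7424]
 [ 0.4285  0.2407]
 [ 0.625  -0.5207]
 [ 0.6347  0.1023]
 [ 0.3197 -1.0453]
 [ 0.1803  0.4994]
 [ 0.0273 -0.3831]
 [ 0.0566 -1.4839]
 [-0.2997 -0.9752]
 [-0.9492 -0.433 ]
 [-1.3548 -0.2042]
 [-0.3111  0.2431]
 [ 0.3105  0.2097]
 [-0.6632  0.3092]
 [-0.1871 -0.0575]]
socket [ 0.5641 -0.0503  0.1   ]
0.03 [[377.9089 227.5225]
 [312.8659 264.1484]] [[339.5998 246.517 ]
 [270.7211 213.0749]]
0.046 [[396.3024 249.0923]
 [330.9972 286.2322]] [[319.7732 268.2045]
 [250.6736 234.3448]]
0.06 [[412.6152 268.222 ]
 [347.0799 305.8209]] [[302.2248 287.4002]
 [232.9316 253.1685]]
50 [304.0925 134.1318 211.5652 113.2259] [404.6968 141.717  394.8957  68.2481]
55 [302.7667 137.3253 212.9752 110.0861] [400.1344 142.0316 399.3591  67.9456]
60 [301.0927 140.4208 214.7202 107.0554] [395.5688 142.058  403.8251  67.919 ]
65 [299.0823 143.3938 216.7863 104.156 ] [391.0358 141.796  408.2608  68.1683]
70 [296.7502 146.2209 219.1569 101.4091] [386.571  141.2477 412.6336  68.6918]
75 [294.1137 148.8797 221.8138  98.8348] [382.2096 140.4177 416.9112  69.4859]
tray [ 0.4953 -0.3854  6.1267] 351.0359557753137
[[ 1.9092 -0.6025]
 [-0.0319 -6.5902]
 [-2.3444  0.0882]
 [ 1.5848 -0.0128]
 [ 0.0238 -2.0374]
 [-4.3958 -2.0903]
 [-3.6981  1.6466]
 [ 0.5967  0.4144]]
```

carry_out --pt "3.6 -3.05 -0.5 0 1" --pt "3.6 -3.05 -0.5 0 1" --pt "3.6 -3.05 -0.5 0 1" --pt "3.6 -3.05 -0.5 0 1" --pt "3.6 -3.05 -0.5 0 1" --pt "3.6 -3.05 -0.5 0 1" --pt "3.6 -3.05 -0.5 0 1" --pt "3.6 -3.05 -0.5 0 1" --pt "3.6 -3.05 -0.5 0 1" --pt "3.6 -3.05 -0.5 0 1" --pt "3.6 -3.05 -0.5 0 1" --pt "3.6 -3.05 -0.5 0 1"

```text
t: 1.3
eef_pos: [0.5129, -0.1374, 0.2914]
tool_rot: [0.0, 0.984, 0.177, -0.0]
contact_force: [0.0, -0.1, -0.3]
gripper_width: 1.002
grasp_force: 0.0
```

carry_out --pt "3.6 -3.05 -0.5 0 1" --pt "3.6 -3.05 -0.5 0 1" --pt "0 0 0 -8.5 1" --pt "0 0 0 -8.5 1" --pt "0 0 0 -8.5 1" --pt "0 0 0 -8.5 1" --pt "0 0 0 -8.5 1" --pt "0 0 0 -8.5 1" --pt "0 0 0 -8.5 1" --pt "0 0 0 -8.5 1" --pt "0 0 0 -8.5 1" --pt "0 0 0 -8.5 1"

```text
t: 2.5
eef_pos: [0.5585, -0.057, 0.3009]
tool_rot: [-0.0, 0.604, 0.797, -0.0]
contact_force: [0.2, -0.9, -1.2]
gripper_width: 1.001
grasp_force: 0.0
```

```bash
cat >> h.py <<'E'
A=np.array([.5684,-.0005,-.0866])
def state():
    o=bot.get_obs(); w,x,y,z=o['tool_rot']; M=R.from_quat([x,y,z,w]).as_matrix()
    print("t",o['t'],"q",o['q'],"pos",o['eef_pos'],"yaw",np.degrees(np.arctan2(M[1,0],M[0,0])),"z",M[:,2],"F",o['contact_force'],"g",o['gripper_width'],o['grasp_force'])
    return o,M
E
python3 - <<'E'
from h import *
o,M=state(); c=imaging.calibration("wrist"); im=imaging.read_camera("wrist")
cv2.imwrite("pics/w1.png",im[:,:,::-1]); print(c)
for n,P in(("sock",[0,-.05,.1]),("wingtop",[0,-.05,.146]),("markl",[-.061,-.05,.1]),("mark+",[.061,-.05,.1]),("tab",[0,.06,.131])): print(n,proj(c,body(A,[P]))[0])
np.savez("w1.npz",**c)
E
```

```text
t 2.5 q [ 0.4406  0.2793 -0.5498  1.7156  0.1556  1.1912  0.1247] pos [ 0.5585 -0.057   0.3009] yaw 105.73213736273681 z [-0.0009  0.     -1.    ] F [ 0.1564 -0.9293 -1.1746] g 1.0009037964769305 0.0
{'fx': 431.90163848600076, 'fy': 431.90163848600076, 'cx': 316.7379997075935, 'cy': 240.7679048132746, 'extrinsics': array([[ 0.9626,  0.271 , -0.0024, -0.5229],
       [-0.258 ,  0.9136, -0.3143,  0.2593],
       [-0.083 ,  0.3032,  0.9493, -0.3839],
       [ 0.    ,  0.    ,  0.    ,  1.    ]])}
sock [324.305  196.0172]
wingtop [325.2264 209.9778]
markl [252.8776 169.4445]
mark+ [393.0786 221.6026]
tab [383.8552  55.1166]
```

View pics/w1.png

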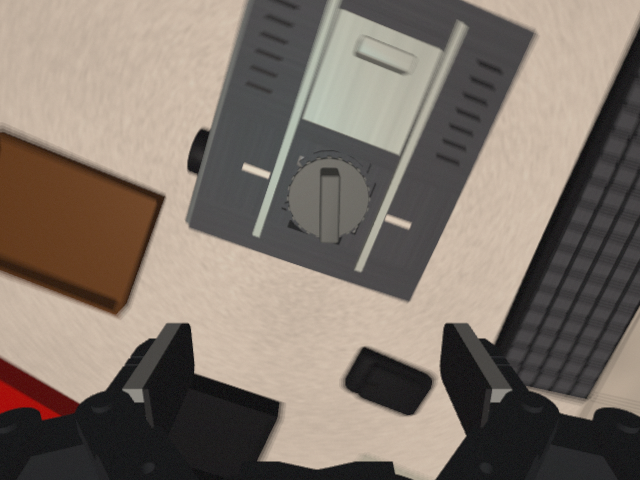

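The wrist view shows the white marks centred at about (256,171) and (399,222). The wing's top face runs from (329,175) to (330,242), and the tab top is at about (386,53). The amp corners are at (410,299), (536,34) and (189,226).

Run:
```python
from h import *
c=dict(np.load("w1.npz"))
P=[[-.061,-.05,.1],[.061,-.05,.1],[.1,-.115,.1],[.1,.115,.1],[-.1,-.115,.1]]
u=[[256,171],[399,222],[410,299],[536,34],[189,226]]
a,f=fit(A,[(c,P,u)]); print(a,np.degrees(a[2])); print(f.reshape(-1,2))
s=body(a,[[0,-.05,.1]])[0]; print("sock",s)
# wing top centre+ angle free
w,f=fit([s[0],s[1],-1.2],[(c,[[.025,0,.146],[-.025,0,.146]],[[330,242],[329,175]])]); print("wing",w,np.degrees(w[2]),f)
w2,f=fit([s[0],s[1]],[]) if 0 else (None,None)
t,f=fit(np.r_[a[:2],a[2]],[(c,[[0,.06,.131]],[[386,53]])]);
tb=least_squares(lambda y:proj(c,body(a,[[y[0],y[1],.131]]))[0]-[386,53],[0,.05]).x; print("tab in amp",tb)
# tray fit, both orders, roof scene
cs,cd=[imaging.calibration(n) for n in("scene","side")]
T=np.array([[sx*.085,sy*.07,.028] for sx,sy in((-1,-1),(1,-1),(1,1),(-1,1))])
for n,cc in(("scene",cs),("side",cd)):
    im=cv2.imread(f"pics/{n}0.png"); g=im.max(2)<42
    nl,L,st,ce=cv2.connectedComponentsWithStats(g.astype(np.uint8)); k=L[(204,213)[n=="side"],(263,359)[n=="side"]]; print(n,k,st[k],ce[k])
    if k:
        h=cv2.convexHull(np.argwhere(L==k)[:,::-1].astype(np.int32)); print(cv2.approxPolyDP(h,3,True).reshape(-1,2).tolist())
```

```text
[ 0.5712  0.0001 -0.0747] -4.28010456253225
[[ 0.9522 -0.1538]
 [-1.4269 -0.6794]
 [-1.0445  3.627 ]
 [ 1.6678 -1.0966]
 [-0.2061  2.1263]]
sock [ 0.5675 -0.0498  0.1   ]
wing [ 0.5669 -0.0491 -1.2725] -72.90791889096765 [ 0.0129  0.7317 -0.0125 -0.6301]
tab in amp [-0.0012  0.0609]
scene 515 [ 227  177   72   56 2303] [262.6483 203.8645]
[[298, 210], [249, 232], [227, 197], [276, 177], [297, 202]]
side 77 [ 328  192   62   44 1558] [358.3999 213.258 ]
[[389, 209], [369, 235], [328, 217], [348, 192]]
```

carry_out --pt "0.5 1.0 2 -1.4 1" --pt "0 0 4 0 1" --pt "0 0 4 0 1" --pt "0 0 4 0 1" --pt "0 0 3 0 1" --pt "0 0 1.6 0 1" --pt "0 0 0 0 1" --pt "0 0 0 0 -1" --pt "0 0 0 0 -1" --pt "0 0 0 0 -1" --pt "0 0 0 0 -1" --pt "0 0 0 0 -1" --force 60

```text
t: 3.75
eef_pos: [0.5674, -0.0496, 0.1159]
tool_rot: [0.0, 0.596, 0.803, 0.0]
contact_force: [-1.5, 0.4, -0.5]
gripper_width: 0.152
grasp_force: 62.7
```

Run:
```python
from h import *
o,M=state()
T=np.array([[sx*.085,sy*.07,z] for sx in(-1,1) for sy in(-1,1) for z in(0,.028)])
d=[]
for n,h in(("scene",[[298,210],[249,232],[227,197],[276,177],[297,202]]),("side",[[389,209],[369,235],[328,217],[348,192]])):
    im=cv2.imread(f"pics/{n}0.png"); g=(im.max(2)<42).astype(np.uint8)
    _,L,_,_=cv2.connectedComponentsWithStats(g); k=L[(204,213)[n=="side"],(263,359)[n=="side"]]
    hull=cv2.convexHull(np.argwhere(L==k)[:,::-1].astype(np.float32)); d.append((imaging.calibration(n),hull))
def mom(h):
    m=cv2.moments(h.astype(np.float32)); a=m['m00']
    return np.array([m['m10']/a*3,m['m01']/a*3,np.sqrt(a),m['mu20']/a/5,m['mu11']/a/5,m['mu02']/a/5])
f=lambda v:np.concatenate([mom(cv2.convexHull(proj(c,body(v,T)).astype(np.float32)))-mom(h) for c,h in d])
for y in(-.6,-.1,.5,1.1,1.5,2):
    r=least_squares(f,[.5,-.38,y],diff_step=1e-3); print(r.x,r.cost)
```

```text
t 3.75 q [ 0.3662  0.4901 -0.4997  1.8867  0.3082  0.8402  0.0009] pos [ 0.5674 -0.0496  0.1159] yaw 106.77167927451056 z [ 0.0008 -0.0003 -1.    ] F [-1.5363  0.3516 -0.5474] g 0.15194830998070488 62.66906261444092
[ 0.4947 -0.3955 -0.3865] 23.696906818637324
[ 0.4947 -0.3955 -0.3853] 23.69685079906801
[ 0.4939 -0.3954  0.0028] 28.613266274330286
[ 0.4941 -0.3964  1.6906] 154.2276665272223
[ 0.4941 -0.3964  1.6902] 154.22770888574482
[ 0.4947 -0.3955  2.7564] 23.69688896170144
```

carry_out --pt "0 0 0 -7 -1" --pt "0 0 0 -7 -1" --pt "0 0 0 -7 -1" --pt "0 0 0 -7 -1" --pt "0 0 0 -7 -1" --pt "0 0 0 -7 -1" --pt "0 0 0 -7 -1" --pt "0 0 0 -7 -1" --pt "0 0 0 -7 -1" --pt "0 0 0 -7 -1" --pt "0 0 0 0 -1" --pt "0 0 0 0 -1"

```text
t: 4.95
eef_pos: [0.5678, -0.0497, 0.1158]
tool_rot: [0.001, 0.03, 1.0, -0.0]
contact_force: [-0.0, -0.6, 4.1]
gripper_width: 0.156
grasp_force: 61.9
```

Run:
```python
from h import *
o,M=state(); print(o['torque']); c=imaging.calibration("wrist"); im=imaging.read_camera("wrist")
cv2.imwrite("pics/w2.png",im[:,:,::-1])
```

```text
t 4.95 q [ 0.5701  0.5643 -0.7804  1.8728  0.4979  0.9084  1.0624] pos [ 0.5678 -0.0497  0.1158] yaw 176.58143712307196 z [ 0.0013 -0.0002 -1.    ] F [-0.05   -0.6299  4.0632] g 0.15625996979822174 61.91123843193054
[-0.1608 -0.1031  0.0481]
```

View pics/w2.png

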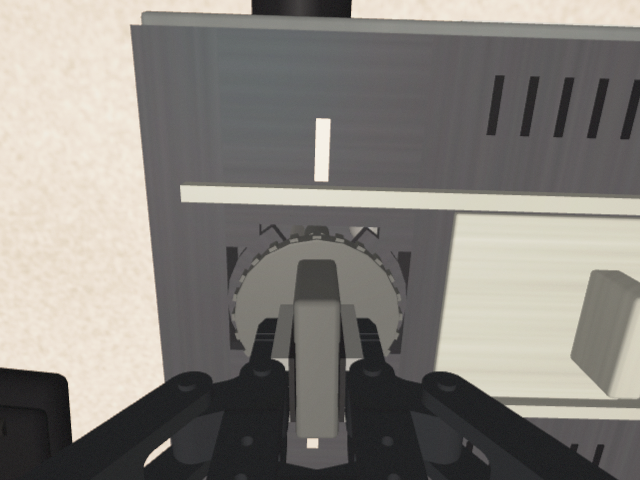

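The picture shows the wing in line with both marks, (321,150) and (313,443). Now I'll lift it straight out.

carry_out --pt "0 0 -1 0 -1" --pt "0 0 -1 0 -1" --pt "0 0 -1 0 -1" --pt "0 0 -1.5 0 -1" --pt "0 0 -2 0 -1" --pt "0 0 -2.5 0 -1" --pt "0 0 -3 0 -1" --pt "0 0 -3 0 -1" --pt "0 0 0 0 -1"

```text
t: 5.9
eef_pos: [0.5695, -0.0485, 0.2707]
tool_rot: [0.004, 0.028, 1.0, -0.0]
contact_force: [0.6, 1.0, -0.6]
gripper_width: 0.155
grasp_force: 61.3
```

carry_out --pt "0.3 -2 0 0 -1" --pt "0.7 -4 0 0 -1" --pt "0.7 -4 0 0 -1" --pt "0.7 -4 0 0 -1" --pt "0.7 -4 0 0 -1" --pt "0.7 -4 0 0 -1" --pt "0.7 -4 0 0 -1" --pt "0.5 -4 0 0 -1" --pt "0.3 -3 0 0 -1" --pt "0.2 -2 0 0 -1" --pt "0 0 0 0 -1"

```text
t: 7.0
eef_pos: [0.4911, -0.3991, 0.2647]
tool_rot: [-0.0, 0.03, 1.0, -0.0]
contact_force: [-0.1, 0.2, -1.8]
gripper_width: 0.155
grasp_force: 61.2
```

Run:
```python
from h import *
o,M=state(); c=imaging.calibration("wrist"); im=imaging.read_camera("wrist")
cv2.imwrite("pics/w3.png",im[:,:,::-1]); np.savez("w3.npz",**c)
T=np.array([[sx*.085,sy*.07,.028] for sx,sy in((-1,-1),(1,-1),(1,1),(-1,1))])
print(proj(c,body([.4947,-.3955,-.386],T)))
```

```text
t 7.0 q [ 1.1285  0.4847 -0.7636  1.5842  0.3515  1.2157  1.8084] pos [ 0.4911 -0.3991  0.2647] yaw 176.50543167441774 z [-0.001  -0.0003 -1.    ] F [-0.1054  0.1953 -1.8   ] g 0.15480831023711514 61.16501212120056
[[273.3045  72.562 ]
 [220.9011 256.4411]
 [360.7071 299.6793]
 [430.2201 128.6054]]
```

View pics/w3.png

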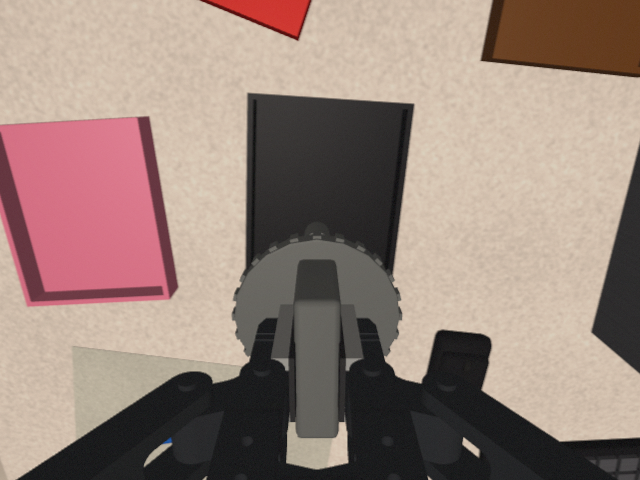

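The tray's far rim corners are at (248,94) and (413,104), its sides run nearly vertically in the image, and the cartridge hangs over it.

Run:
```python
from h import *
c=dict(np.load("w3.npz"))
def bp(u,z): return least_squares(lambda p:proj(c,[[p[0],p[1],z]])[0]-u,[.45,-.4]).x
p=[bp(u,.028) for u in([248,94],[413,104],[247,250],[397,250])]; print(np.array(p)); 
d=p[1]-p[0]; L=np.linalg.norm(d); print("side",L); n=np.array([d[1],-d[0]])/L
for h in(.07,.085): print("centre if half",h,(p[0]+p[1])/2+n*h, np.degrees(np.arctan2(d[1],d[0]))-90)
```

```text
[[ 0.4049 -0.451 ]
 [ 0.4213 -0.3135]
 [ 0.5422 -0.4672]
 [ 0.5507 -0.3273]]
side 0.1384396618924388
centre if half 0.07 [ 0.4826 -0.3905] -6.794787645084554
centre if half 0.085 [ 0.4975 -0.3923] -6.794787645084554
```

carry_out --pt "-0.6 0.7 2 0 -1" --pt "0 0 4 0 -1" --pt "0 0 4 0 -1" --pt "0 0 4 0 -1" --pt "0 0 3 0 -1" --pt "0 0 2 0 -1" --pt "0 0 1.2 0 -1" --pt "0 0 0.6 0 -1" --pt "0 0 0.3 0 -1" --pt "0 0 0 0 -1" --pt "0 0 0 0 -1"

```text
t: 8.15
eef_pos: [0.4997, -0.3894, 0.0554]
tool_rot: [0.001, 0.028, 1.0, -0.0]
contact_force: [0.8, -0.4, -0.8]
gripper_width: 0.153
grasp_force: 61.2
```

carry_out --pt "0 0 0.5 0 -1" --pt "0 0 0.2 0 -1" --pt "0 0 0.1 0 -1" --pt "0 0 0.1 0 -1" --pt "0 0 0 0 -1"

```text
t: 8.65
eef_pos: [0.4989, -0.3891, 0.0452]
tool_rot: [-0.0, 0.028, 1.0, 0.0]
contact_force: [0.0, -0.1, -0.9]
gripper_width: 0.15
grasp_force: 61.2
```

carry_out --pt "0 0 0.1 0 -1" --pt "0 0 0.1 0 -1" --pt "0 0 0 0 -1"

```text
t: 8.95
eef_pos: [0.4992, -0.3893, 0.0448]
tool_rot: [-0.0, 0.028, 1.0, -0.0]
contact_force: [-4.2, 1.2, 10.8]
gripper_width: 0.152
grasp_force: 63.0
```

Contact with the tray floor (10.8 N upward). I'll release it slowly and back off.

carry_out --pt "0 0 -0.1 0 -0.5" --pt "0 0 0 0 0.2" --pt "0 0 0 0 0.2" --pt "0 0 0 0 0.2" --pt "0 0 0 0 0.2" --pt "0 0 -1 0 0.2" --pt "0 0 -2 0 0.2" --pt "0 0 -4 0 0.2" --pt "0 0 -5 0 0.2" --pt "0 0 -5 0 0.2" --pt "0 0 0 0 0.2" --force 20

```text
t: 10.05
eef_pos: [0.5033, -0.3904, 0.223]
tool_rot: [0.006, 0.028, 1.0, -0.004]
contact_force: [1.3, -0.2, 0.6]
gripper_width: 0.6
grasp_force: 0.0
```

Run:
```python
from h import *
o,M=state(); a=imaging.read_camera("scene")[140:290,200:400]; b=imaging.read_camera("wrist")
cv2.imwrite("pics/p1.png",np.hstack([cv2.resize(a,(400,300)),cv2.resize(b,(400,300))])[:,:,::-1])
```

```text
t 10.05 q [ 1.1009  0.5217 -0.7555  1.6318  0.3899  1.1304  1.7623] pos [ 0.5033 -0.3904  0.223 ] yaw 176.79826237292622 z [ 0.011  -0.0073 -0.9999] F [ 1.3213 -0.1763  0.5667] g 0.5997476098947137 0.0
```

View pics/p1.png

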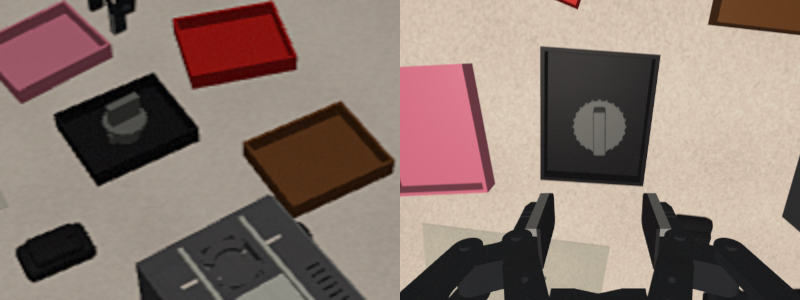

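The cartridge stands upright in the tray: its wing is at (125,108) in the left half and (599,130) in the right half, and the fingers are clear. Next is the shutter tab. Its 12 mm thickness lies along the closing line, so I'll grip it.

carry_out --pt "-0.2 2 0 0 1" --pt "-0.5 4.5 0 0 1" --pt "-0.5 4.5 0 0 1" --pt "-0.5 4.5 0 0 1" --pt "-0.5 4.5 0 0 1" --pt "-0.5 4.5 0 0 1" --pt "-0.5 4.5 0 0 1" --pt "-0.5 4.5 0 0 1" --pt "-0.5 4.5 0 0 1" --pt "-0.5 4.5 0 0 1" --pt "-0.3 3 0 0 1" --pt "0 0 0 1 1"

```text
t: 11.35
eef_pos: [0.5724, 0.0697, 0.2133]
tool_rot: [-0.001, 0.032, 0.999, 0.002]
contact_force: [-0.1, -0.7, -0.5]
gripper_width: 1.0
grasp_force: 0.0
```

Run:
```python
from h import *
o,M=state(); a=np.array([.5712,.0001,-.0747])
t=body(a,[[0,.061,.131]])[0]; print("tab",t,"shift in tool cm",100*M.T@(np.r_[t[:2],.111]-o['eef_pos']))
```

```text
t 11.35 q [ 0.4273  0.4676 -0.8601  1.7701  0.3913  1.0872  0.9403] pos [0.5724 0.0697 0.2133] yaw 176.3165712743428 z [-0.0023  0.0036 -1.    ] F [-0.1012 -0.7316 -0.454 ] g 0.9996421833718205 0.0
tab [0.5758 0.0609 0.131 ] shift in tool cm [-0.4131 -0.8862 10.225 ]
```

carry_out --pt "-0.4 -0.9 2 0.5 1" --pt "0 0 3 0 1" --pt "0 0 3 0 1" --pt "0 0 1.5 0 1" --pt "0 0 0.5 0 1" --pt "0 0 0 0 1" --pt "0 0 0 0 -1" --pt "0 0 0 0 -1" --pt "0 0 0 0 -1" --pt "0 0 0 0 -1" --pt "0 0 0 0 -1" --force 25

```text
t: 12.45
eef_pos: [0.5781, 0.0535, 0.1148]
tool_rot: [0.001, 0.041, 0.999, 0.0]
contact_force: [0.6, 1.1, 1.1]
gripper_width: 0.145
grasp_force: 0.6
```

carry_out --pt "0 0 0 0 -1" --pt "0 0 0 0 -1" --pt "0 0 0 0 -1"

```text
t: 12.75
eef_pos: [0.5781, 0.0535, 0.1149]
tool_rot: [0.0, 0.041, 0.999, 0.0]
contact_force: [-1.4, 1.6, 5.4]
gripper_width: 0.133
grasp_force: 29.0
```

carry_out --pt "0 -1 0 0 -1" --pt "0 -1 0 0 -1" --pt "0 -1 0 0 -1" --pt "0 -1 0 0 -1" --pt "0 -1 0 0 -1" --pt "0 -1 0 0 -1" --pt "0 -1 0 0 -1" --pt "0 -0.8 0 0 -1" --pt "0 -0.5 0 0 -1" --pt "0 0 0 0 -1" --pt "0 0 0 0 -1"

```text
t: 13.85
eef_pos: [0.5706, -0.0309, 0.1148]
tool_rot: [-0.0, 0.042, 0.999, -0.001]
contact_force: [-3.3, -0.3, 9.0]
gripper_width: 0.131
grasp_force: 29.5
```

carry_out --pt "0 -0.3 0 0 -1" --pt "0 -0.2 0 0 -1" --pt "0 -0.2 0 0 -1" --pt "0 -0.2 0 0 -1" --pt "0 -0.2 0 0 -1" --pt "0 0 0 0 -1" --pt "0 0 0 0 -1"

```text
t: 14.55
eef_pos: [0.5705, -0.0313, 0.115]
tool_rot: [0.001, 0.038, 0.999, 0.006]
contact_force: [0.8, 21.8, 0.6]
gripper_width: 0.132
grasp_force: 29.5
```

carry_out --pt "0 0.8 0 0 -0.6" --pt "0 0 0 0 0.6" --pt "0 0 0 0 0.6" --pt "0 0 0 0 0.6" --pt "0 0 0 0 0.6" --pt "0 0 -2 0 0.6" --pt "0 0 -4 0 0.6" --pt "0 0 -4 0 0.6" --pt "0 0 0 0 0.6"

```text
t: 15.45
eef_pos: [0.574, -0.0323, 0.2198]
tool_rot: [0.005, 0.041, 0.999, -0.0]
contact_force: [1.1, -0.2, -0.0]
gripper_width: 0.797
grasp_force: 0.0
```

Run:
```python
from h import *
o,M=state(); c=imaging.calibration("wrist"); im=imaging.read_camera("wrist"); cv2.imwrite("pics/w4.png",im[:,:,::-1]); np.savez("w4.npz",**c)
a=np.array([.5712,.0001,-.0747])
for y in(-.029,-.035): print(proj(c,body(a,[[0,y,.131]])))
print("plate edges -y at home, 5mm short",proj(c,body(a,[[0,-.09,.105],[0,-.085,.105]])), "marks",proj(c,body(a,[[-.061,-.05,.1],[.061,-.05,.1]])))
```

```text
t 15.45 q [ 0.6031  0.4477 -0.8538  1.7762  0.3813  1.0819  1.1058] pos [ 0.574  -0.0323  0.2198] yaw 175.24531093116812 z [ 0.0092 -0.0006 -1.    ] F [ 1.0911 -0.215  -0.0058] g 0.7967467075338116 0.0
[[321.4343 234.8466]]
[[310.8026 234.9305]]
plate edges -y at home, 5mm short [[222.9043 222.7006]
 [230.9413 222.6365]] marks [[284.6196 119.9599]
 [290.4413 306.5525]]
```

View pics/w4.png

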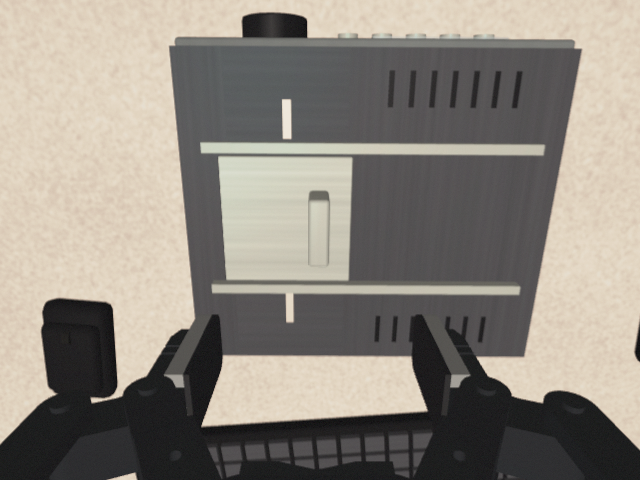

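The plate spans columns 222 to 350, centred on the line between the marks, (287,119) to (290,307). Its edge matches the home prediction of 223, so the shutter is home.

```bash
python3 -c "
from station import bot
print(bot.hand_in())"
```

```text
the job is handed in; nothing more can be done
None
```

The cartridge is out of the amplifier and stands released and upright in the black tray, and the shutter is home over the empty socket. I handed the job in at about 15.5 s; the hand-in call returned no verdict.

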